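# Index the scanning turntable one hole

## Task

The printed bone on the scanning turntable is due for its next view. Press the spring plunger of the turntable down with the fingertips and, keeping it down, push it round to the very next hole on the side where the 3D scanner stands, then let it spring fully up so that the table is locked there. Do not turn the table the other way or past that hole, do not touch the bone model, which stays on the platter as it stands, and leave everything else on the table where it is; nothing is to be gripped or lifted.

Things in the scene. Friction and masses are not known exactly. Their poses are not given: they have to be found in the camera images.
- turntable: Fixed stand of the turntable: black round foot 284 mm across and 14 mm high, above it a half-ring aluminium index plate, 180 to 280 mm across, top 48 mm above the work surface, on the side facing roughly the robot. Origin on the turning axis at the work surface, z up, its -x axis points at the middle one of the five holes. The plate has an arc slot of radius 115 mm about the axis with five wide, roughly square holes in it, 40 degrees (0.698 rad) apart.
- rotor (a joint): Angle of the turning part (round platter 144 mm across, with an arm that carries the plunger), rad. 0 = plunger in the middle hole (every run starts so); positive = anticlockwise seen from above, which carries the plunger towards the stand's -y side (robot's right); holes at -1.396, -0.698, 0, 0.698, 1.396. Turns freely with about 0.5 N of friction at the plunger once that is pressed; locked with under 0.02 rad of play while the plunger is up (do not force it).
- plunger (a joint): How far the plunger is pressed in, m: 0 = up and locked, 0.016 = hard stop. The spring pushes back with about 3.5 N at 0 and 7.5 N at the stop. Its collar is clear of the index plate from 0.0115 on (press it right down); between holes it cannot come up above about 0.011. Let go within about 5 mm (0.045 rad) of a hole's centre, it centres itself and springs up into the hole.
- dish (a point): Centre of the plunger's top: a flat round dish for the fingertips, 48 mm across inside, with a rounded steel rim 6 mm higher than its floor (68 mm across outside). This point lies on the dish floor, 82 mm above the work surface when up, 115 mm from the turning axis; it moves with the plunger and turns with the table.
- hole_left (a point): Centre of the hole next to the middle one on the stand's +y side (robot's left), at the plate's top face, 48 mm up; the hole is about 20 mm wide. The plunger is over it at rotor = -0.698.
- hole_right (a point): The same for the hole next to the middle one on the stand's -y side (robot's right); the plunger is over it at rotor = +0.698.
- platter (a point): Centre of the platter's top, on the turning axis, 64 mm above the work surface; turns with the table.
- femur: White printed hip-end of a thigh bone on a flat foot 76 x 46 mm, 56 mm high, 0.16 kg, standing loose on the platter. Origin: centre of its underside.
- scanner: 3D scanner fixed to the work surface: a grey bar 170 mm wide with three lenses, on a post with a round foot 110 mm across; 220 mm high. Origin: centre of its foot. It stands either far left (y about 0.4) or far right (y about -0.4) of the turntable; a black lamp, of no concern, stands on the other side.
- sacrum: Bystander: white printed sacrum, a wedge 114 x 88 x 26 mm, lying. Origin: centre of its underside.
- tray: Bystander: grey printed tray 150 x 79 x 42 mm. Origin: centre of its underside.
- calipers: Bystander: digital calipers 150 x 44 x 13 mm lying beside the turntable. Origin: middle of the beam's underside.
- pen: Bystander: white pen with a blue cap, 122 mm long, 10 mm thick, lying in front of the turntable. Origin: underside, near the middle.
- puck: Bystander: white rounded plastic remote 58 x 34 x 17 mm. Origin: centre of its underside.
- vertebra: Bystander: white printed vertebra 76 x 62 x 24 mm. Origin: underside, between its body and its spine.
- can: Bystander: red spray can, 52 mm across, 150 mm high, standing beyond the turntable. Origin: centre of its underside.

How it is judged:
By the outcome, as a careful person would: the job done as asked, in the order asked, and still so for the second after the job is handed in, with the robot touching nothing.
It also fails if it takes over 38 s, if anything falls off the work surface, if the arm or the gripper's body presses on something with over 40 N, if the wrist force passes 120 N, or if a joint passes its speed limit or range.

## Robot

A 6-joint arm with a two-finger parallel gripper is mounted at the origin on the work surface. World frame = base frame: x ahead of the robot, y to its left, z up, the work surface at z = 0. Lengths are in m, angles in rad, forces in N, time in s.
With the tool pointing down it reaches from about 0.325 to 1 m from the base axis. Payload 5.1 kg.
Tool frame: the origin (TCP) lies at the very end of the fingers, on their centre line; the grasp point (between the pads) lies grasp_offset behind it (grasp_offset is the distance from the TCP to the grasp point, in m); z points along the fingers, y is the direction in which the jaws open and shut (so a half turn about z gives the same grasp; the last joint's range is limited). The gripper opens to 85 mm and grips with 20 to 120 N. Pads are 22 mm wide; open, the fingers measure 114 mm over their backs; the gripper's body (76 mm by 85 mm) begins 54 mm behind the grasp point. The pads swing forward as they close: fully open they stand 13 mm farther back than shut.
Start: joints at [1.149, 0.124, 1.65, -0, 1.367, -0.083], TCP at [0.216, 0.613, 0.194] pointing down, gripper open.
Joint ranges: [-2.61, 2.61], [-1.02, 2.33], [0.03, 2.71], [-1.35, 4.49], [0.32, 2.68], [-2.91, 2.91]. Speed limits (rad/s): [2.57, 2.57, 3.14, 3.14, 3.14, 3.14].

## Interface

Orientations are given as a 3x3 rotation matrix whose columns are the frame's x, y, z axes.
In Python, from station import read_state, snapshot, get_calibration, finish_job, boxes_of, grasp_offset gives the robot as it stands.
- The arm moves only by the tool apply_moves, never from a script. Its argument "steps" is a list of rows, each a list of 7 numbers: the shift along the tool's x, y, z in cm, then the turn, a rotation vector about the tool's x, y, z in rad, then the opening in per cent of the stroke, from 0 (shut) to 100 (fully open). A call has 1 to 10 rows; each row is the pose to reach, as a shift and turn from the pose measured when the call began, along the tool's axes at that moment; what a row does not reach only later rows make up. A row lasts 1/8 s, in which the tool goes at most 62.5 mm and 10.7 degrees, less where a joint would pass 70% of its speed; a pose out of reach is approached as far as the arm can. A call with a gripper value outside its range is refused whole. The fingers move at their own pace and stop on an object; the grip force is fixed at half the most. Time passes only in rows, so rows that repeat a pose let the fingers close. It gives the time, the measured TCP pose, the force and the opening at its end, in the units of the state.
- read_state(): the state, without advancing time (a new reading comes with each control period).
- snapshot(name): name is "scene" or "side" or "wrist"; returns (picture, depth): 420x560x3 uint8, red, green, blue; 420x560 float32, m along the optical axis (not along the pixel's ray), 0 where there is no reading.
- get_calibration(name): a dict with "fovy" (degrees; the focal length in pixels is half the picture's height over the tangent of half this angle, whatever the lens; pixels are square), "cx", "cy" (the principal point, pixels), "D" ([k1, k2, p1, p2, k3] as OpenCV has them; the pictures are not rectified), "eye" and "rotation" of the camera in the world; the wrist camera has in their place "mount" (4x4, takes a point from camera to tool coordinates, whose origin is the TCP and whose axes are the flange's). Camera axes: x right, y up, looking along -z (the intrinsics and any distortion apply to the point x, -y, -z); pixel columns grow to the right and rows downward; lengths in m; the calibration is good to about 2 mm. A picture is of the moment at which its call begins: read the wrist's pose just before it. get_calibration takes no time and is no camera call.
- finish_job(): hands the job in, once; it reports no verdict.
Trained networks look in the newest picture that a camera, given by its name, has taken for a name from the list of things; names that differ only in an ending like _2 or _b are one class to them, and where a whole thing is asked for, a point or a joint stands for the part that bears it (a point fixed in the world has none). Each returns a list of dicts, best first, with "p" (0 to 1); they miss things now and then, are a little off and sometimes report something else, mostly with a low value. They report only what shows in the picture. A call takes as long as a camera call.
- boxes_of(query, camera): "bbox" ([left, top, right, bottom] as shares, 0 to 1, of the picture: columns of its width, rows of its height, round what is visible of it).
The state is a dict: "time": time; "qpos": joint angles; "joint_velocities": joint speeds; "tau": joint torques, N m; "position": TCP position; "orientation": TCP orientation; "force": force on the tool from outside, world axes, zero at the start; "wrist_torque": the same for the moment, N m; "grip_width": finger opening in m.
Only numpy, scipy, OpenCV 4.12 (cv2) and the standard library are available. Lean on these libraries where they do the work, as an engineer would, in place of code of your own. Each camera call takes 0.05 s, during which the arm holds its last target.

## Working session

There is one attempt and no reset: what is moved stays moved. The work goes in short steps, Python scripts to look and compute and a tool call to move; the robot and the scene stay as the last step left them, time stands still between calls to the robot, and variables do not carry over. Pictures are saved under pics/ and viewed, and the job is handed in when it is done.

Besides the shell and the picture viewer there is one more tool, called after "Call:" in YAML: its name, and indented under it one key for each argument. apply_moves: Moves the arm, as the interface text tells. Its arguments: {"type":"object","properties":{"steps":{"type":"array","items":{"type":"array","items":{"type":"number"}}}},"required":["steps"]}

```bash
ls; mkdir -p pics; cat > h.py <<'E'
import numpy as np, cv2
from station import *
def save(n,name):
    p,d=snapshot(n); cv2.imwrite('pics/'+name+'.png',p[:,:,::-1]); np.save('pics/'+name+'.npy',d); return p,d
def K(c,h=420):
    f=h/2/np.tan(np.radians(c['fovy'])/2); return np.array([[f,0,c['cx']],[0,f,c['cy']],[0,0,1.]])
def pose(n,st=None):
    c=get_calibration(n)
    if n=='wrist':
        M=np.array(c['mount']); T=np.eye(4); T[:3,:3]=st['orientation']; T[:3,3]=st['position']; T=T@M
        return c,T[:3,:3],T[:3,3]
    return c,np.array(c['rotation']),np.array(c['eye'])
def world(n,uv,z,st=None):
    c,R,e=pose(n,st); uv=np.array(uv,float).reshape(-1,1,2)
    x=cv2.undistortPoints(uv,K(c),np.array(c['D'],float)).reshape(-1,2)
    z=np.array(z,float).reshape(-1)
    P=np.stack([x[:,0]*z,-x[:,1]*z,-z],1); return P@R.T+e
def onplane(n,uv,h,st=None):
    c,R,e=pose(n,st); P=world(n,uv,np.ones(len(np.array(uv).reshape(-1,2))),st); d=P-e
    return e+d*((h-e[2])/d[:,2])[:,None]
def proj(n,P,st=None):
    c,R,e=pose(n,st); q=(np.array(P,float).reshape(-1,3)-e)@R; q=q*[1,-1,-1]
    return cv2.projectPoints(q,np.zeros(3),np.zeros(3),K(c),np.array(c['D'],float))[0].reshape(-1,2)
E
python3 - <<'E'
from h import *
print(read_state())
for n in('scene','side'):
    save(n,n+'0'); print(get_calibration(n))
    for q in('turntable','dish','scanner','femur','platter'):
        print(n,q,[(np.round(np.array(b['bbox'])*[560,420,560,420]),round(b['p'],2)) for b in boxes_of(q,n)][:3])
E
```

```text
pics
{'time': 0.0, 'qpos': array([ 1.14939215e+00,  1.24466991e-01,  1.65168920e+00,  1.27701698e-05,
        1.36748217e+00, -8.25946807e-02]), 'joint_velocities': array([-0.00012504,  0.00025245, -0.00229414,  0.00085374, -0.00149508,
       -0.0014152 ]), 'tau': array([-1.60458625e-03, -4.23619473e+01, -3.65448260e+01, -1.69885529e-04,
        6.80310011e-03,  1.45752500e-05]), 'position': array([0.21577478, 0.6124105 , 0.19286877]), 'orientation': array([[-9.43150076e-01,  3.32366086e-01, -8.48194395e-04],
       [ 3.32367119e-01,  9.43148256e-01, -1.86162548e-03],
       [ 1.81231889e-04, -2.03770414e-03, -9.99997907e-01]]), 'force': array([-0.66347826, -0.09050056,  0.71491407]), 'wrist_torque': array([-0.02974103, -0.02049659, -0.06367714]), 'grip_width': 0.08510421125484889}
{'fovy': 47.29965724497013, 'cx': 279.3442984079293, 'cy': 213.2720243092559, 'D': array([-0.02389266,  0.        ,  0.        ,  0.        ,  0.        ]), 'eye': array([1.12844915, 0.52199974, 1.1122017 ]), 'rotation': array([[-0.66556036, -0.5900489 ,  0.45702484],
       [ 0.7463289 , -0.53007043,  0.
[... 439 characters left out ...]
.61519132432707, 'D': array([-0.11899248,  0.        ,  0.        ,  0.        ,  0.        ]), 'eye': array([0.08795539, 1.0457869 , 1.04590447]), 'rotation': array([[-0.91285425,  0.25516468, -0.31872888],
       [-0.40826679, -0.57796557,  0.70659325],
       [-0.00391668,  0.77514307,  0.6317736 ]])}
side turntable [(array([226., 209., 313., 280.]), 0.73), (array([286., 109., 320., 173.]), 0.27)]
side dish [(array([293., 229., 315., 246.]), 0.61)]
side scanner [(array([285., 111., 321., 172.]), 0.56), (array([255., 221., 281., 239.]), 0.51)]
side femur [(array([255., 221., 281., 240.]), 0.58)]
side platter [(array([249., 220., 315., 249.]), 0.57), (array([275., 196., 291., 211.]), 0.54)]
```

View pics/scene0.png

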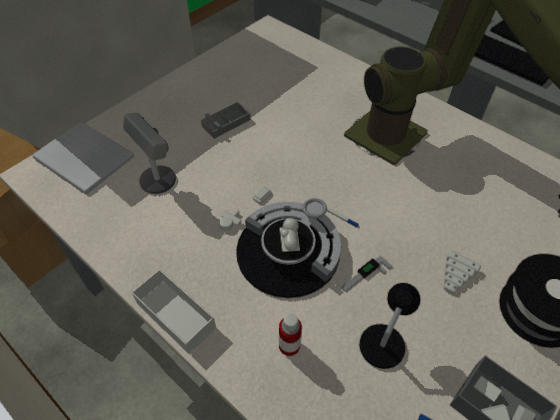

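View pics/side0.png

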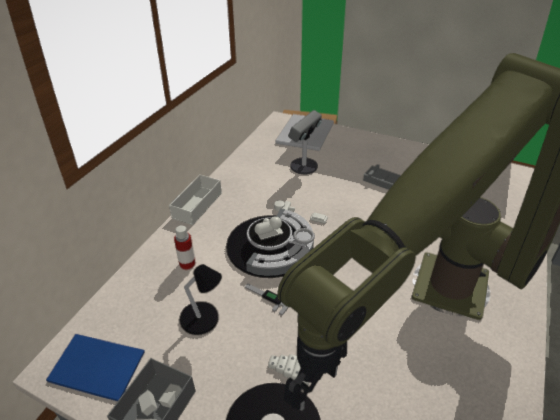

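```bash
python3 - <<'E'
from h import *
for n in('scene','side'):
    p=cv2.imread(f'pics/{n}0.png'); b=(215,180,365,310)if n=='scene' else (205,180,335,300)
    cv2.imwrite(f'pics/{n}0z.png',cv2.resize(p[b[1]:b[3],b[0]:b[2]],None,fx=4.5,fy=4.5,interpolation=cv2.INTER_CUBIC))
    d=np.load(f'pics/{n}0.npy')
    uv=np.stack(np.meshgrid(np.arange(560),np.arange(420)),-1).reshape(-1,2)
    W=world(n,uv,d.reshape(-1)).reshape(420,560,3)
    box=(301,198,324,218) if n=='scene' else (293,229,315,246)
    s=W[box[1]:box[3],box[0]:box[2]].reshape(-1,3); s=s[(s[:,2]>.075)&(s[:,2]<.1)]
    print(n,len(s),s.mean(0),(s.min(0)+s.max(0))/2,s.max(0)-s.min(0), s[:,2].min(),s[:,2].max())
E
```

```text
scene 353 [0.46028791 0.0575496  0.08432507] [0.46014578 0.05970204 0.08500706] [0.06447484 0.06489761 0.01524722] 0.07738344479733494 0.0926306690968528
side 270 [0.45792272 0.06251803 0.08383862] [0.4590431  0.06327002 0.08432936] [0.06898531 0.06636517 0.01442057] 0.07711907451274214 0.09153964026836725
```

View pics/scene0z.png

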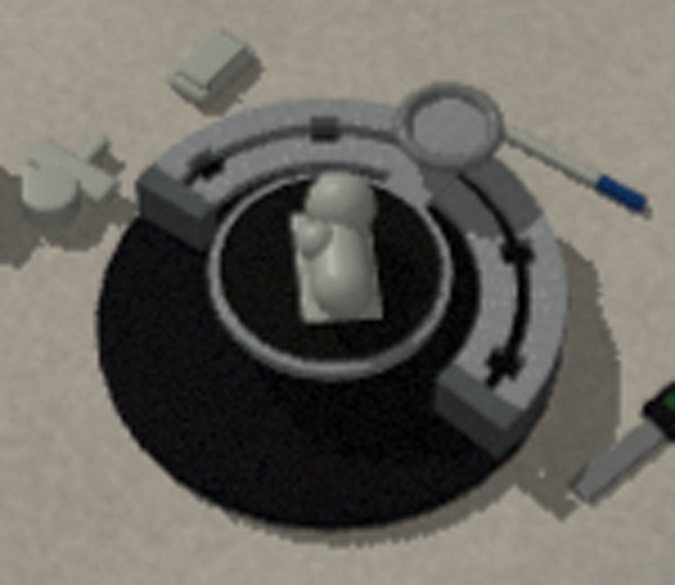

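```bash
python3 - <<'E'
from h import *
from scipy.optimize import least_squares
for n in('scene','side'):
    d=np.load(f'pics/{n}0.npy')
    uv=np.stack(np.meshgrid(np.arange(560),np.arange(420)),-1).reshape(-1,2)
    W=world(n,uv,d.reshape(-1))
    # scanner foot & lamp
    print(n,'scan', onplane(n,[[157,180]] if n=='scene' else [[304,167]],0.01), 'lamp',onplane(n,[[382,346]] if n=='scene' else [[199,318]],.01))
    r=np.hypot(W[:,0]-.57,W[:,1]-.04)
    for lo,hi in((.045,.051),(.061,.067),(.005,.018)):
        m=(r<.18)&(W[:,2]>lo)&(W[:,2]<hi); s=W[m]; print(lo,m.sum(),s.min(0),s.max(0))
E
```

```text
scene scan [[ 0.6478195  -0.40144933  0.01      ]] lamp [[0.62834737 0.41292026 0.01      ]]
0.045 1334 [ 0.43576566 -0.07599022  0.04500394] [0.64195864 0.2052301  0.05099622]
0.061 1154 [ 0.47252741 -0.0044242   0.06100483] [0.64482896 0.13651198 0.06699114]
0.005 3750 [ 0.39364253 -0.13742688  0.00500592] [0.74594228 0.21627896 0.01799167]
side scan [[ 0.63568533 -0.38831744  0.01      ]] lamp [[0.62382371 0.41707725 0.01      ]]
0.045 823 [ 0.43281404 -0.07426764  0.0450073 ] [0.59751137 0.20974173 0.05099008]
0.061 559 [4.53544481e-01 1.81845974e-04 6.10308864e-02] [0.64363549 0.13999021 0.06699291]
0.005 1511 [ 0.43764011 -0.13846574  0.00500421] [0.74255556 0.21059464 0.0179543 ]
```

```bash
python3 - <<'E'
from h import *
from scipy.optimize import least_squares
c=get_calibration('wrist');print(c['mount'],c['fovy'],grasp_offset if not callable(grasp_offset) else grasp_offset())
# fit axis & orientation with scene holes (crop coords)
h=np.array([[208,165],[323,130],[515,252],[503,362]])/4.5+[215,180]
P=onplane('scene',h,.046)[:,:2];print(P)
a=np.array([2,1,-1,-2])*.698
# hole angle: pi+a(+ -> -y)
f=lambda p:np.concatenate([[p[0]+.115*np.cos(np.pi+p[2]+k)-q[0],p[1]+.115*np.sin(np.pi+p[2]+k)-q[1]] for k,q in zip(a,P)])
s=least_squares(f,[.57,.065,0]);p=s.x;print(p,s.fun*1000)
for k in(0,.698):print(p[:2]+.115*np.array([np.cos(np.pi+p[2]+k),np.sin(np.pi+p[2]+k)]))
E
```

```text
[[-6.79155600e-04  9.51142305e-01  3.08752093e-01  7.96174828e-02]
 [ 9.99999674e-01  5.10820720e-04  6.26043309e-04  4.96118321e-04]
 [ 4.37739309e-04  3.08752417e-01 -9.51142341e-01 -1.80101977e-01]
 [ 0.00000000e+00  0.00000000e+00  0.00000000e+00  1.00000000e+00]] 68.79883220547542 0.0187
[[ 0.55676264 -0.04871585]
 [ 0.48842915 -0.01384795]
 [ 0.48135235  0.13345486]
 [ 0.54719907  0.17625377]]
[0.57243122 0.06426105 0.04580235] [ 0.8753846  -1.06765443 -0.62634908  0.24355084 -0.31759444  0.60365246
  0.06855891  0.22045113]
[0.45755183 0.05899563]
[ 0.4878028 -0.0136044]
```

Call:
apply_moves:
  steps:
    - [-4.1,-4.4,0,0,0,0,0]
    - [-8.3,-8.8,0,0,0,0,0]
    - [-12.4,-13.2,0,0,0,0,0]
    - [-16.5,-17.6,0,0,0,0,0]
    - [-20.7,-22,0,0,0,0,0]
    - [-24.8,-26.4,0,0,0,0,0]
    - [-28.9,-30.8,0,0,0,0,0]
    - [-33,-35.2,0,0,0,0,0]
    - [-37.2,-39.6,0,0,0,0,0]
    - [-41.3,-44,0,0,0,0,0]

```text
time: 1.85
position: [0.46, 0.0588, 0.1947]
orientation: [[-0.943, 0.333, 0.002], [0.333, 0.943, 0.0], [-0.001, 0.001, -1.0]]
force: [0.7, 0.8, -0.0]
grip_width: 0.0002
```

```bash
python3 - <<'E'
from h import *
s=read_state();print(s['time'],s['position'],s['qpos'],s['orientation'],s['force'],s['grip_width'])
p,d=save('wrist','w1')
E
```

```text
1.85 [0.45998237 0.05884667 0.19467351] [ 1.12652520e-02 -3.06670776e-01  2.05015633e+00  1.98804165e-04
  1.39652637e+00 -1.22058535e+00] [[-9.43093200e-01  3.32524773e-01  1.57842380e-03]
 [ 3.32525497e-01  9.43094241e-01  2.13587471e-04]
 [-1.41757927e-03  7.26299051e-04 -9.99998731e-01]] [ 0.67900409  0.7887997  -0.04483605] 0.00017871844391150165
```

View pics/w1.png

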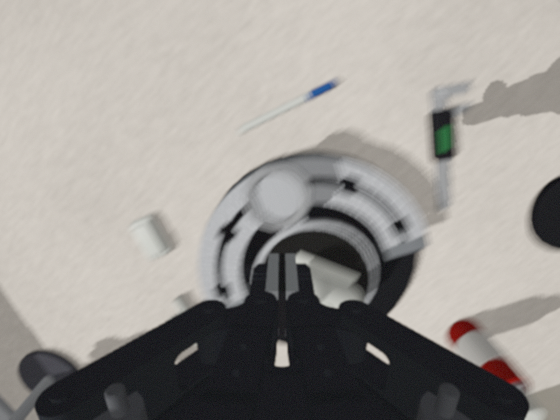

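```bash
python3 - <<'E'
from h import *
s=read_state();print(s['time'],s['position'],np.abs(s['joint_velocities']).max())
p,d=save('wrist','w2')
uv=np.stack(np.meshgrid(np.arange(560),np.arange(420)),-1).reshape(-1,2)
W=world('wrist',uv,d.reshape(-1),s).reshape(420,560,3)
sub=W[150:240,235:330].reshape(-1,3); q=sub[(sub[:,2]>.077)&(sub[:,2]<.1)]
print(len(q),q.mean(0),(q.min(0)+q.max(0))/2,q.max(0)-q.min(0))
q=sub[(sub[:,2]>.078)&(sub[:,2]<.084)];print(q.mean(0))
cv2.imwrite('pics/w2z.png',cv2.resize(p[140:310,180:440,::-1],None,fx=3,fy=3,interpolation=cv2.INTER_CUBIC))
for P in([.459,.060,.082],[.4885,-.0137,.048],[.5724,.0643,.064]): print(proj('wrist',P,s))
E
```

```text
1.9 [0.46211622 0.05283627 0.19468594] 0.17688149778748372
3592 [0.45813184 0.06013144 0.08498935] [0.45889039 0.05963867 0.08535262] [0.06736289 0.06654147 0.01053104]
[0.45904516 0.05981398 0.08246086]
[[287.46337111 188.51473816]]
[[234.85687959 225.82582898]]
[[323.61451123 273.64449511]]
```

View pics/w2z.png

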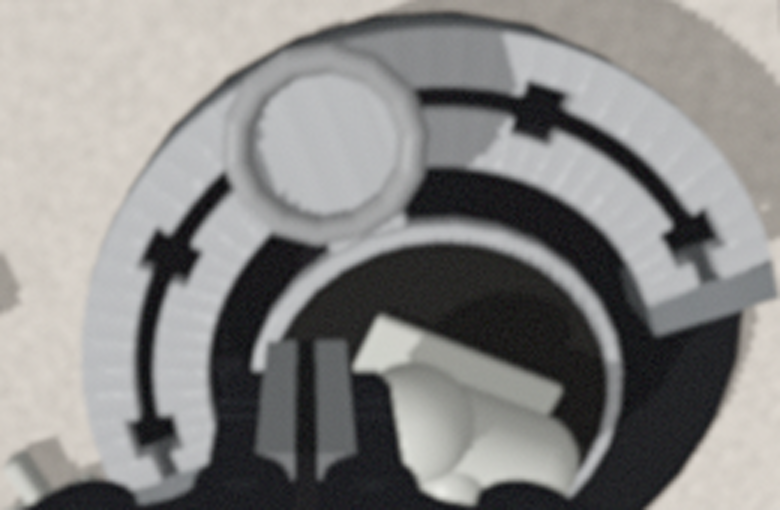

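Call:
apply_moves:
  steps:
    - [0,0,0,0,0,0,0]

```text
time: 2.08
position: [0.4609, 0.0556, 0.1945]
orientation: [[-0.94, 0.341, 0.001], [0.341, 0.94, -0.001], [-0.001, -0.001, -1.0]]
force: [0.0, 0.5, -0.1]
grip_width: -0.0
```

```bash
python3 - <<'E'
from h import *
s=read_state();print(s['time'],s['position'],np.abs(s['joint_velocities']).max(),s['orientation'],s['force'])
R=s['orientation']
for z in(.1,.085,.067):print(R.T@(np.array([.459,.060,z])-s['position'])*100)
E
```

```text
2.075 [0.4608968  0.05563784 0.19451611] 0.03530642276931981 [[-9.40090469e-01  3.40923979e-01  8.66357477e-04]
 [ 3.40922877e-01  9.40090494e-01 -1.20586499e-03]
 [-1.22556272e-03 -8.38261097e-04 -9.99998898e-01]] [ 0.0281833   0.53252899 -0.09231809]
[0.33861616 0.35333894 9.45091003]
[ 0.3404545   0.35459633 10.95090837]
[ 0.34266051  0.3561052  12.75090639]
```

Call:
apply_moves:
  steps:
    - [0.3,0.35,3,0,0,0,0]
    - [0.3,0.35,7,0,0,0,0]
    - [0.3,0.35,9.5,0,0,0,0]
    - [0.3,0.35,10,0,0,0,0]
    - [0.3,0.35,10,0,0,0,0]

```text
time: 2.7
position: [0.4595, 0.0606, 0.0951]
orientation: [[-0.941, 0.34, 0.002], [0.34, 0.941, -0.001], [-0.002, -0.001, -1.0]]
force: [-0.7, 0.9, 0.1]
grip_width: 0.0002
```

```bash
python3 - <<'E'
from h import *
s=read_state();print(s['time'],s['position'],np.abs(s['joint_velocities']).max(),s['force'])
p,d=save('wrist','w3')
cv2.imwrite('pics/w3z.png',cv2.resize(p[100:360,130:470,::-1],None,fx=2.2,fy=2.2,interpolation=cv2.INTER_CUBIC))
E
```

```text
2.7 [0.45954858 0.06060474 0.09513018] 0.02473045736753111 [-0.70801432  0.86065563  0.10555872]
```

View pics/w3z.png

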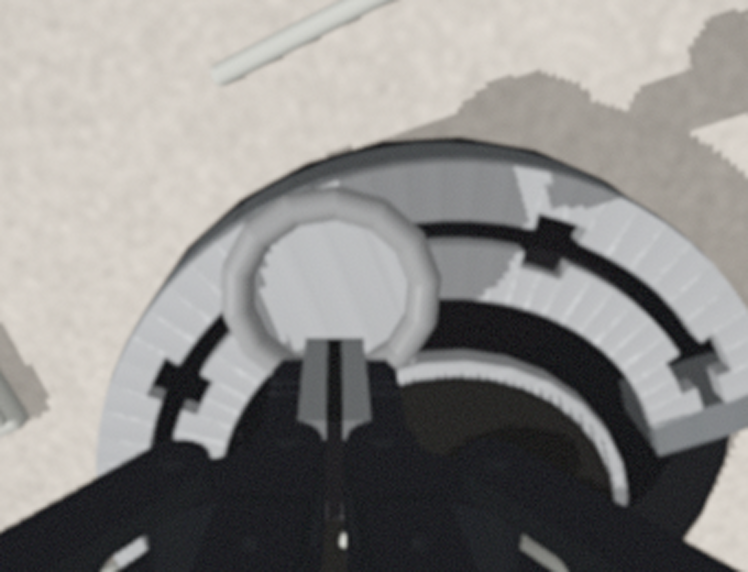

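```bash
python3 - <<'E'
from h import *
s=read_state()
for P in(s['position'],[.459,.060,.082],[.459,.06,.095]): print((proj('wrist',P,s)-[130,100])*2.2)
E
```

```text
[[332.21143829 309.26275739]]
[[329.69888848 288.15805442]]
[[329.44374338 305.08969482]]
```

```bash
python3 - <<'E'
from h import *
s=read_state(); d=np.load('pics/w3.npy')
R=np.array(s['orientation'])
def tool(u,v): return R.T@(world('wrist',[[u,v]],d[v,u],s)[0]-s['position'])*1000
for v in range(240,330,6): print(v,[ (round(float(d[v,u]),3),np.round(tool(u,v)).tolist()) for u in(274,292)])
for u in range(255,310,4): print(u,np.round(tool(u,275)),np.round(tool(u,262)))
E
```

```text
240 [(0.209, [-5.0, -5.0, 12.0]), (0.209, [-5.0, 7.0, 12.0])]
246 [(0.211, [-10.0, -5.0, 12.0]), (0.21, [-9.0, 8.0, 12.0])]
252 [(0.212, [-14.0, -5.0, 12.0]), (0.213, [-14.0, 8.0, 13.0])]
258 [(0.148, [11.0, -3.0, -47.0]), (0.148, [11.0, 5.0, -47.0])]
264 [(0.141, [12.0, -3.0, -54.0]), (0.142, [11.0, 5.0, -53.0])]
270 [(0.136, [12.0, -3.0, -59.0]), (0.135, [12.0, 5.0, -60.0])]
276 [(0.132, [12.0, -3.0, -64.0]), (0.131, [12.0, 5.0, -64.0])]
282 [(0.127, [12.0, -3.0, -69.0]), (0.128, [11.0, 5.0, -68.0])]
288 [(0.123, [11.0, -3.0, -73.0]), (0.122, [12.0, 5.0, -74.0])]
294 [(0.123, [9.0, -3.0, -74.0]), (0.117, [13.0, 4.0, -79.0])]
300 [(0.113, [13.0, -2.0, -83.0]), (0.113, [13.0, 4.0, -83.0])]
306 [(0.11, [13.0, -2.0, -87.0]), (0.11, [12.0, 4.0, -86.0])]
312 [(0.107, [12.0, -2.0, -90.0]), (0.107, [12.0, 4.0, -90.0])]
318 [(0.108, [9.0, -2.0, -89.0]), (0.104, [12.0, 4.0, -93.0])]
324 [(0.114, [3.0, -2.0, -85.0]), (0.101, [12.0, 4.0, -96.0])]
255 [  8. -12. -57.] [-19. -18.   7.]
259 [  8. -10. -57.] [-20. -15.   8.]
263 [  8.  -8. -56.] [-21. -13.  10.]
267 [ 11.  -6. -62.] [-20. -10.  10.]
271 [ 11.  -4. -62.] [ 12.  -5. -52.]
275 [ 12.  -2. -63.] [ 11.  -3. -50.]
279 [ 11.  -1. -63.] [ 12.  -1. -51.]
283 [ 11.   1. -63.] [ 11.   1. -51.]
287 [ 11.   3. -62.] [ 12.   3. -52.]
291 [ 12.   4. -64.] [ 12.   5. -51.]
295 [ 11.   6. -63.] [ 12.   7. -51.]
299 [  8.   8. -57.] [-20.  12.   8.]
303 [  8.  10. -56.] [-20.  15.   8.]
307 [  8.  12. -57.] [-19.  18.   7.]
```

```bash
python3 - <<'E'
from h import *
s=read_state();R=np.array(s['orientation'])
for n,b in(('scene',(230,110,400,270)),('side',(200,150,380,300))):
    p,d=save(n,n+'3')
    q=p[:,:,::-1].copy()
    im=cv2.resize(q[b[1]:b[3],b[0]:b[2]],None,fx=4,fy=4,interpolation=cv2.INTER_CUBIC)
    for dz,c in((0,(0,0,255)),(-.045,(0,255,0)),(-.0187,(255,0,0))):
        u=(proj(n,s['position']+R@[0,0,dz])[0]-b[:2]+.5)*4
        cv2.circle(im,tuple(int(x) for x in u),4,c,1)
    cv2.imwrite(f'pics/{n}3z.png',im)
E
```

```text
(no output)
```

View pics/scene3z.png

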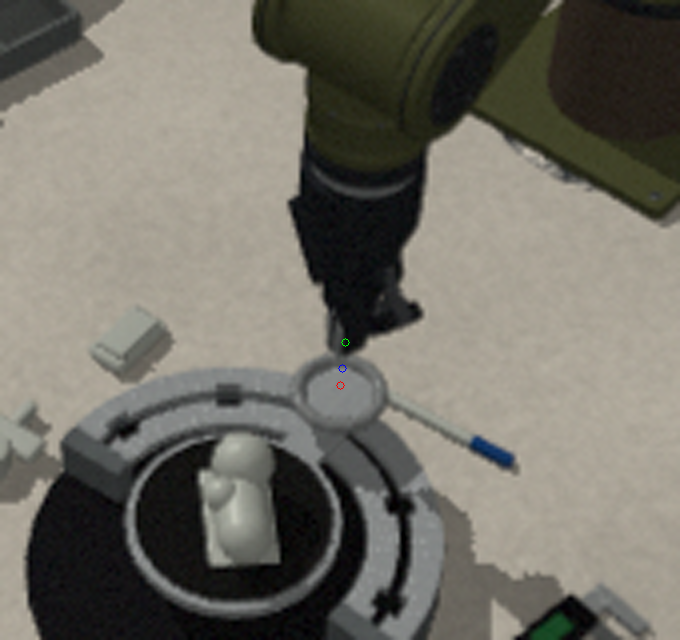

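View pics/side3z.png

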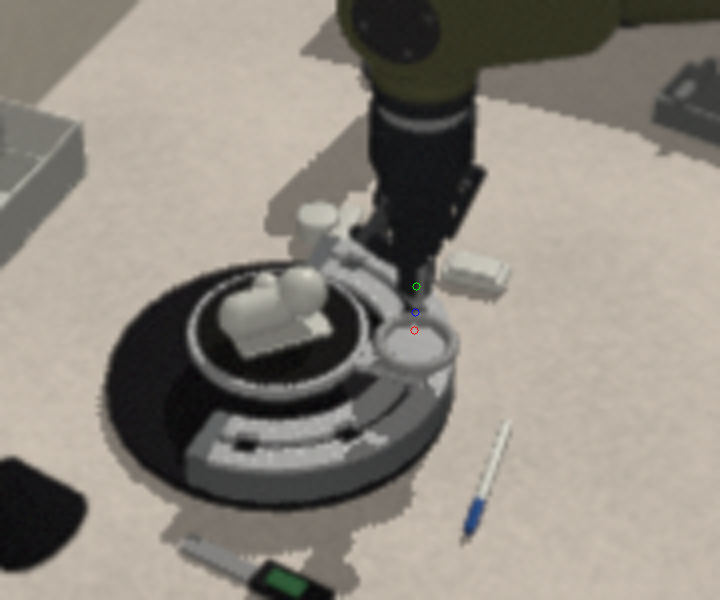

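Call:
apply_moves:
  steps:
    - [0.1,0,0.5,0,0,0,0]
    - [0.1,-0.1,1.2,0,0,0,0]
    - [0.1,-0.1,2,0,0,0,0]
    - [0.1,-0.1,2.8,0,0,0,0]
    - [0.1,-0.1,2.8,0,0,0,0]

```text
time: 3.48
position: [0.4584, 0.0594, 0.0669]
orientation: [[-0.94, 0.341, 0.001], [0.341, 0.94, -0.001], [-0.002, -0.001, -1.0]]
force: [-0.2, -0.1, 0.5]
grip_width: 0.0001
```

```bash
python3 - <<'E'
from h import *
s=read_state();print(s['time'],s['position'],np.abs(s['joint_velocities']).max(),s['force'])
p,d=save('wrist','w4')
R=np.array(s['orientation'])
def tool(u,v): return R.T@(world('wrist',[[u,v]],d[v,u],s)[0]-s['position'])*1000
for v in range(240,270,3): print(v,[ (round(float(d[v,u]),3),np.round(tool(u,v)).tolist()) for u in(274,292)])
cv2.imwrite('pics/w4z.png',cv2.resize(p[100:360,130:470,::-1],None,fx=2.2,fy=2.2,interpolation=cv2.INTER_CUBIC))
b=(200,150,380,300);p,d=save('side','side4')
cv2.imwrite('pics/side4z.png',cv2.resize(p[b[1]:b[3],b[0]:b[2],::-1],None,fx=4,fy=4,interpolation=cv2.INTER_CUBIC))
E
```

```text
3.475 [0.4584004  0.05944276 0.06689811] 0.016346729285099452 [-0.16859056 -0.09714087  0.4589586 ]
240 [(0.179, [7.0, -4.0, -15.0]), (0.179, [7.0, 6.0, -15.0])]
243 [(0.179, [5.0, -4.0, -16.0]), (0.182, [4.0, 7.0, -14.0])]
246 [(0.18, [4.0, -4.0, -16.0]), (0.181, [3.0, 7.0, -15.0])]
249 [(0.181, [1.0, -4.0, -15.0]), (0.18, [2.0, 7.0, -16.0])]
252 [(0.182, [-1.0, -4.0, -15.0]), (0.182, [-1.0, 7.0, -15.0])]
255 [(0.153, [11.0, -3.0, -42.0]), (0.152, [11.0, 6.0, -42.0])]
258 [(0.148, [11.0, -3.0, -47.0]), (0.148, [11.0, 5.0, -46.0])]
261 [(0.145, [11.0, -3.0, -50.0]), (0.144, [12.0, 5.0, -50.0])]
264 [(0.141, [12.0, -3.0, -53.0]), (0.142, [11.0, 5.0, -53.0])]
267 [(0.14, [11.0, -3.0, -55.0]), (0.139, [12.0, 5.0, -56.0])]
```

View pics/w4z.png

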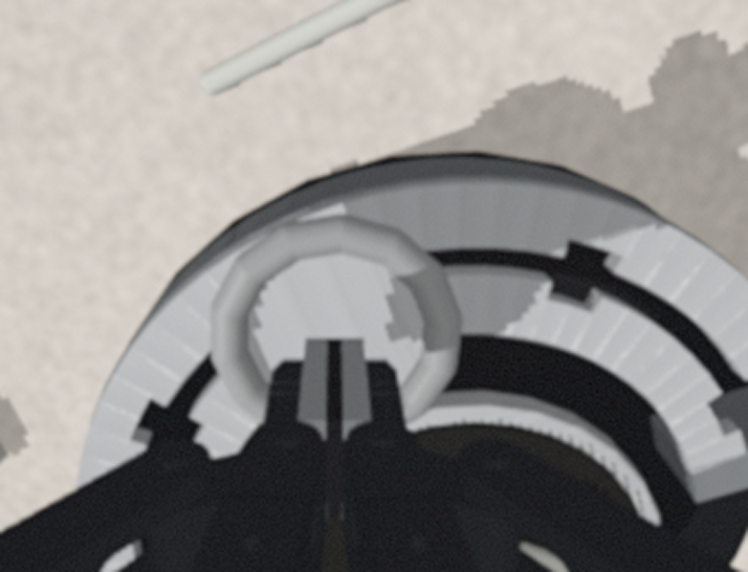

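View pics/side4z.png

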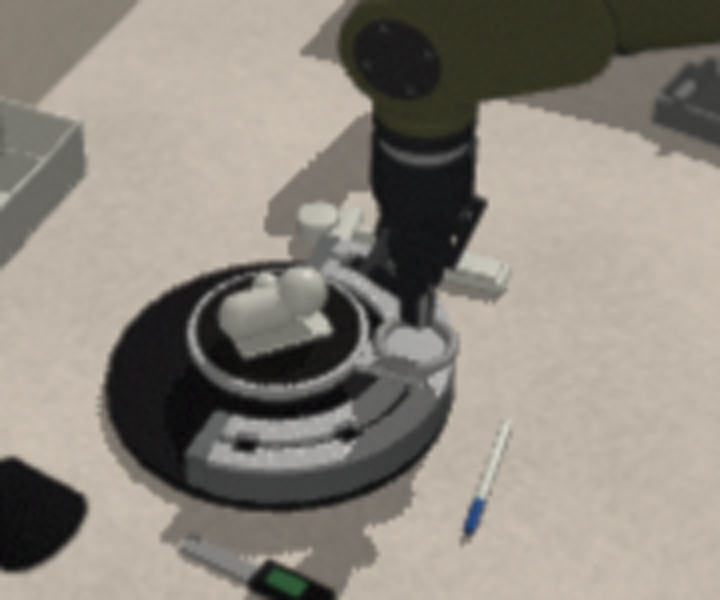

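Call:
apply_moves:
  steps:
    - [0,0,0.7,0,0,0,0]
    - [0,0,1.4,0,0,0,0]
    - [0,0,2.1,0,0,0,0]
    - [0,0,2.1,0,0,0,0]

```text
time: 4.08
position: [0.4586, 0.0594, 0.046]
orientation: [[-0.94, 0.34, 0.002], [0.34, 0.94, -0.001], [-0.002, -0.001, -1.0]]
force: [0.8, -0.4, -0.5]
grip_width: -0.0001
```

Call:
apply_moves:
  steps:
    - [0,0,0.6,0,0,0,0]
    - [0,0,0.6,0,0,0,0]

```text
time: 4.32
position: [0.4594, 0.0595, 0.0406]
orientation: [[-0.94, 0.341, 0.003], [0.341, 0.94, -0.001], [-0.003, 0.0, -1.0]]
force: [-0.7, 0.2, 4.2]
grip_width: -0.0001
```

```bash
python3 - <<'E'
from h import *
s=read_state();print(s['time'],s['position'],s['force'])
p,d=save('wrist','w5')
cv2.imwrite('pics/w5z.png',cv2.resize(p[100:360,130:470,::-1],None,fx=2.2,fy=2.2,interpolation=cv2.INTER_CUBIC))
E
```

```text
4.325 [0.45937351 0.05948056 0.04055665] [-0.68765459  0.15091286  4.2460532 ]
```

View pics/w5z.png

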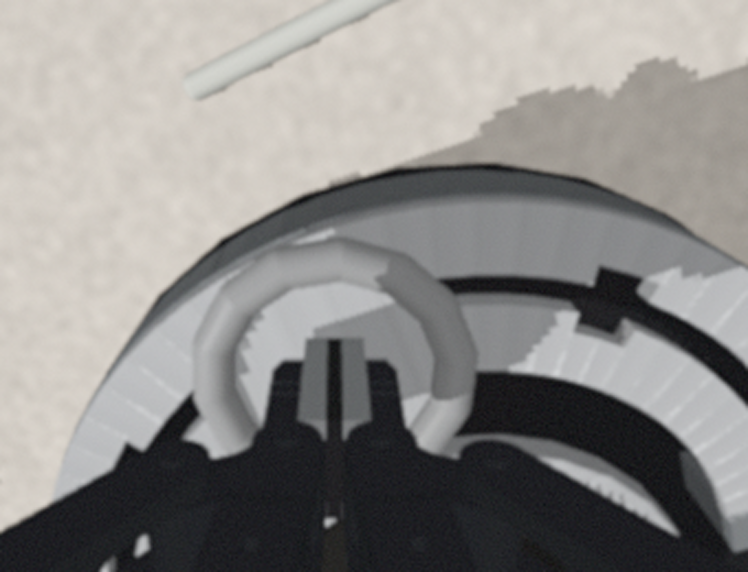

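Call:
apply_moves:
  steps:
    - [0,0,0.5,0,0,0,0]
    - [0,0,1.0,0,0,0,0]
    - [0,0,1.35,0,0,0,0]
    - [0,0,1.35,0,0,0,0]

```text
time: 4.88
position: [0.4596, 0.0595, 0.0288]
orientation: [[-0.94, 0.34, 0.002], [0.34, 0.94, -0.001], [-0.002, -0.0, -1.0]]
force: [-5.5, -0.2, 11.2]
grip_width: -0.0002
```

```bash
python3 - <<'E'
from h import *
s=read_state();print(s['time'],s['position'],s['force'],s['orientation'])
p,d=save('wrist','w6')
uv=np.stack(np.meshgrid(np.arange(560),np.arange(420)),-1).reshape(-1,2)
W=world('wrist',uv,d.reshape(-1),s).reshape(420,560,3)
cv2.imwrite('pics/w6z.png',cv2.resize(p[100:360,130:470,::-1],None,fx=2.2,fy=2.2,interpolation=cv2.INTER_CUBIC))
for v in range(205,255,5): print(v,np.round(W[v,282]*1000))
E
```

```text
4.875 [0.45956895 0.05949097 0.02877648] [-5.46277907 -0.24737268 11.23504683] [[-9.40315530e-01  3.40296806e-01  2.18800431e-03]
 [ 3.40294972e-01  9.40318007e-01 -1.17345945e-03]
 [-2.45674435e-03 -3.58855275e-04 -9.99996918e-01]]
205 [433.  70.  43.]
210 [428.  72.  70.]
215 [430.  71.  71.]
220 [432.  70.  72.]
225 [434.  69.  72.]
230 [439.  68.  66.]
235 [441.  67.  66.]
240 [443.  66.  67.]
245 [446.  65.  66.]
250 [449.  64.  67.]
```

View pics/w6z.png

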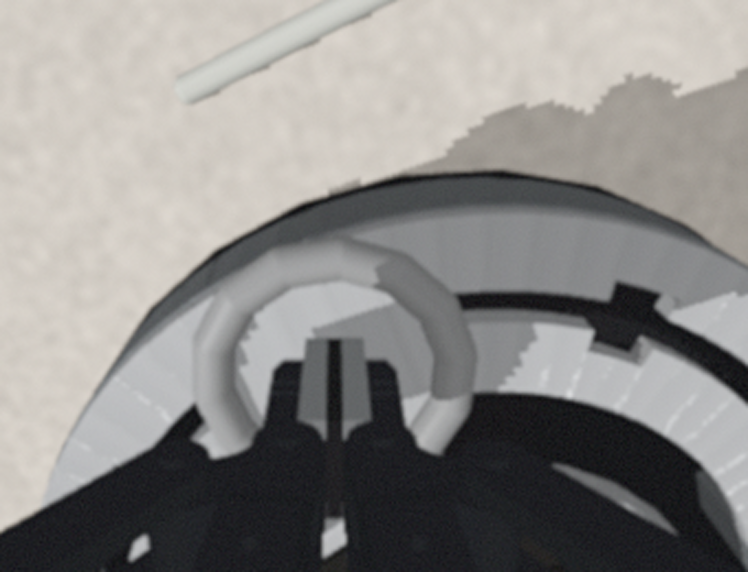

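```bash
python3 - <<'E'
from h import *
s=read_state();R=np.array(s['orientation']);p=s['position']
C=np.array([.5735,.0648])
for i in range(1,9):
    t=np.radians(35*i/8);r=np.array([[np.cos(t),-np.sin(t)],[np.sin(t),np.cos(t)]])
    q=C+r@(p[:2]-C); print(np.round(R.T@np.array([*(q-p[:2]),0])*100,2),round(-t,3),q)
E
```

```text
[-0.36 -0.79  0.  ] -0.076 [0.46031751 0.05082034]
[-0.79 -1.55  0.  ] -0.153 [0.46171374 0.04222707]
[-1.27 -2.28  0.  ] -0.229 [0.46376142 0.03376534]
[-1.8  -2.96  0.01] -0.305 [0.46644863 0.02548448]
[-2.39 -3.61  0.01] -0.382 [0.46975971 0.01743273]
[-3.02 -4.21  0.01] -0.458 [0.47367536 0.00965703]
[-3.7  -4.75  0.01] -0.535 [0.47817276 0.00220269]
[-4.41 -5.25  0.01] -0.611 [ 0.4832257  -0.00488685]
```

Call:
apply_moves:
  steps:
    - [-0.36,-0.79,0.16,0,0,-0.076,0]
    - [-0.79,-1.55,0.17,0,0,-0.153,0]
    - [-1.27,-2.28,0.17,0,0,-0.229,0]
    - [-1.8,-2.96,0.17,0,0,-0.305,0]
    - [-2.39,-3.61,0.17,0,0,-0.382,0]
    - [-3.02,-4.21,0.17,0,0,-0.458,0]
    - [-3.7,-4.75,0.17,0,0,-0.535,0]
    - [-4.41,-5.25,0.17,0,0,-0.611,0]
    - [-4.41,-5.25,0.17,0,0,-0.611,0]

```text
time: 6.05
position: [0.4841, -0.0061, 0.0288]
orientation: [[-0.965, -0.261, 0.003], [-0.261, 0.965, -0.003], [-0.002, -0.004, -1.0]]
force: [-2.9, -2.3, 9.5]
grip_width: 0.0004
```

```bash
python3 - <<'E'
from h import *
s=read_state();print(s['time'],s['position'],s['force'],s['orientation'])
p,d=save('wrist','w7')
uv=np.stack(np.meshgrid(np.arange(560),np.arange(420)),-1).reshape(-1,2)
W=world('wrist',uv,d.reshape(-1),s).reshape(420,560,3)
cv2.imwrite('pics/w7z.png',cv2.resize(p[100:360,130:470,::-1],None,fx=2.2,fy=2.2,interpolation=cv2.INTER_CUBIC))
for v in range(205,255,5): print(v,np.round(W[v,282]*1000))
for n,b in(('scene',(230,110,400,270)),('side',(200,150,380,300))):
    p,d=save(n,n+'7')
    print(boxes_of('dish',n)[:1])
    cv2.imwrite(f'pics/{n}7z.png',cv2.resize(p[b[1]:b[3],b[0]:b[2],::-1],None,fx=4,fy=4,interpolation=cv2.INTER_CUBIC))
E
```

```text
6.05 [ 0.48410924 -0.00612707  0.02879645] [-2.92867484 -2.27866959  9.52735152] [[-0.96533543 -0.26099264  0.00321664]
 [-0.26100225  0.96533337 -0.00305083]
 [-0.00230889 -0.00378463 -0.99999017]]
205 [457. -13.  42.]
210 [451. -14.  70.]
215 [454. -13.  70.]
220 [455. -13.  73.]
225 [458. -12.  72.]
230 [462. -11.  66.]
235 [465. -10.  67.]
240 [468. -10.  66.]
245 [470.  -9.  67.]
250 [473.  -8.  66.]
[{'bbox': [0.4959, 0.4714, 0.5366, 0.5171], 'p': 0.49}]
[{'bbox': [0.5243, 0.526, 0.5613, 0.5552], 'p': 0.48}]
```

View pics/w7z.png

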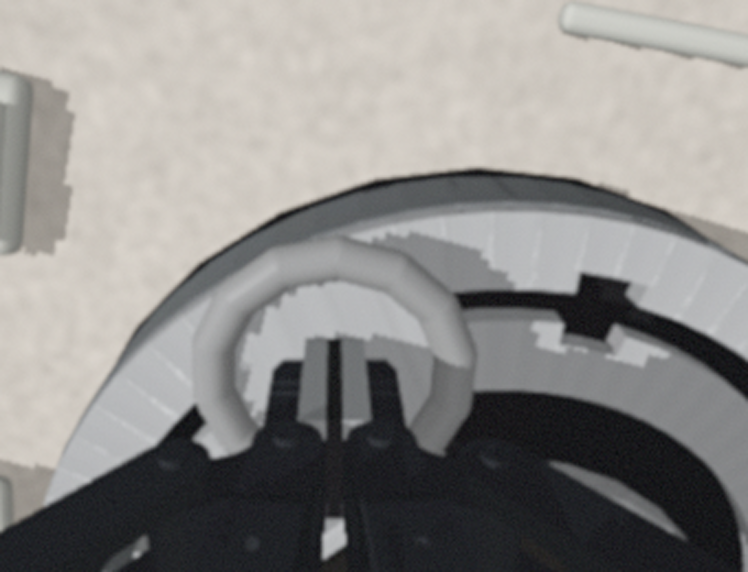

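View pics/scene7z.png

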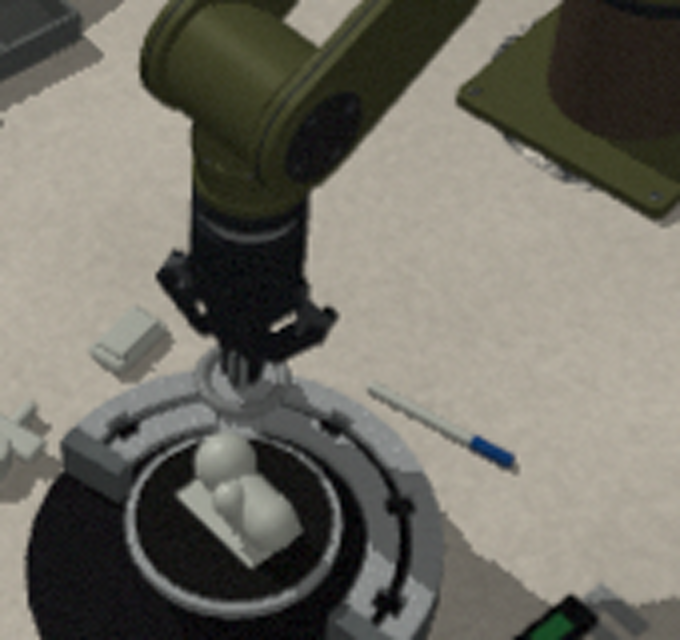

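```bash
python3 - <<'E'
from h import *
s=read_state();R=np.array(s['orientation']);p=s['position']
C=np.array([.5735,.0648])
for t in(.036,.072):
    r=np.array([[np.cos(t),-np.sin(t)],[np.sin(t),np.cos(t)]])
    q=C+r@(p[:2]-C); print(np.round(R.T@np.array([*(q-p[:2]),0])*100,2),round(-t,3),q)
E
```

```text
[-0.17 -0.37  0.  ] -0.036 [ 0.4864844  -0.00906716]
[-0.35 -0.74  0.  ] -0.072 [ 0.48919942 -0.01215118]
```

Call:
apply_moves:
  steps:
    - [-0.17,-0.37,0.16,0,0,-0.036,0]
    - [-0.33,-0.7,0.16,0,0,-0.07,0]
    - [-0.33,-0.7,0.16,0,0,-0.07,0]

```text
time: 6.68
position: [0.4898, -0.0128, 0.0288]
orientation: [[-0.945, -0.328, 0.004], [-0.328, 0.945, -0.005], [-0.002, -0.006, -1.0]]
force: [-2.4, -2.6, 9.1]
grip_width: -0.0004
```

```bash
python3 - <<'E'
from h import *
s=read_state();print(s['time'],s['position'],s['force'],np.abs(s['joint_velocities']).max())
R=np.array(s['orientation']);print(R)
C=np.array([.5735,.0648]);q=C-s['position'][:2];print('ang',np.arctan2(q[1],q[0])-np.arctan2(.0053,.1139),'yaw',np.arctan2(R[1,1],R[0,1])-np.arctan2(.9403,.3403))
p,d=save('wrist','w8')
a=cv2.imread('pics/w6.png'); 
im=np.hstack([a[100:360,280:470],p[100:360,280:470,::-1]])
cv2.imwrite('pics/w8c.png',cv2.resize(im,None,fx=2,fy=2,interpolation=cv2.INTER_CUBIC))
# template match of hole
g=cv2.cvtColor(a,cv2.COLOR_BGR2GRAY);t=g[225:262,392:436]
m=cv2.matchTemplate(cv2.cvtColor(p,cv2.COLOR_RGB2GRAY),t,cv2.TM_CCOEFF_NORMED);print(cv2.minMaxLoc(m))
E
```

```text
6.675 [ 0.48978749 -0.01279548  0.02880793] [-2.39507942 -2.56691324  9.13397008] 0.006609399717399489
[[-0.94451904 -0.32842888  0.00427204]
 [-0.32844804  0.94450859 -0.00504066]
 [-0.00237948 -0.00616414 -0.99997817]]
ang 0.7009963812825356 yaw 0.6818879820508015
(-0.6315534114837646, 0.9648256897926331, (63, 321), (392, 224))
```

View pics/w8c.png

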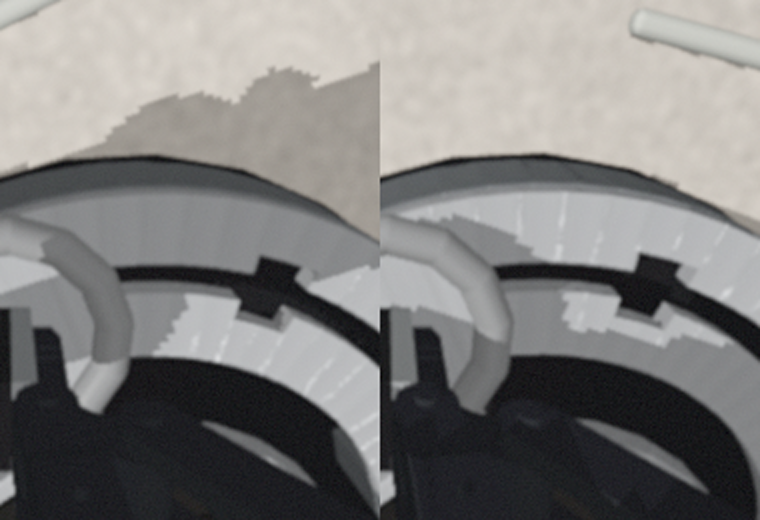

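Call:
apply_moves:
  steps:
    - [0,0,-0.4,0,0,0,0]
    - [0,0,-0.8,0,0,0,0]
    - [0,0,-1.2,0,0,0,0]
    - [0,0,-1.6,0,0,0,0]
    - [0,0,-2.0,0,0,0,0]
    - [0,0,-3.0,0,0,0,0]
    - [0,0,-6,0,0,0,0]
    - [0,0,-10,0,0,0,0]
    - [0,0,-13,0,0,0,0]
    - [0,0,-13,0,0,0,0]

```text
time: 7.98
position: [0.4912, -0.0122, 0.1621]
orientation: [[-0.944, -0.328, 0.01], [-0.328, 0.945, -0.006], [-0.008, -0.009, -1.0]]
force: [0.3, -0.1, 0.5]
grip_width: 0.0
```

```bash
python3 - <<'E'
from h import *
s=read_state();print(s['time'],s['position'],s['force'],np.abs(s['joint_velocities']).max())
p,d=save('wrist','w9')
cv2.imwrite('pics/w9z.png',cv2.resize(p[100:360,130:470,::-1],None,fx=2.2,fy=2.2,interpolation=cv2.INTER_CUBIC))
uv=np.stack(np.meshgrid(np.arange(560),np.arange(420)),-1).reshape(-1,2)
def dishz(W):
    r=np.hypot(W[:,0]-.489,W[:,1]+.013); q=W[(r<.018)&(W[:,2]>.05)&(W[:,2]<.1)]; k=W[(r<.045)&(W[:,2]>.0765)&(W[:,2]<.1)]
    print('floor z',len(q),np.median(q[:,2]), 'centre',(k.min(0)+k.max(0))/2,k.max(0)-k.min(0))
dishz(world('wrist',uv,d.reshape(-1),s))
b=(230,110,400,270);p,d=save('scene','scene9')
cv2.imwrite('pics/scene9z.png',cv2.resize(p[b[1]:b[3],b[0]:b[2],::-1],None,fx=4,fy=4,interpolation=cv2.INTER_CUBIC))
dishz(world('scene',uv,d.reshape(-1)))
E
```

```text
7.975 [ 0.4911511  -0.01222527  0.1621043 ] [ 0.30650945 -0.14741483  0.51270578] 0.062105549930059366
floor z 1249 0.08248646309774194 centre [ 0.48922848 -0.01250264  0.0853628 ] [0.06669019 0.06726861 0.01043177]
floor z 110 0.08188304478072828 centre [ 0.49016834 -0.01350464  0.08480667] [0.06634975 0.06734764 0.01555024]
```

View pics/w9z.png

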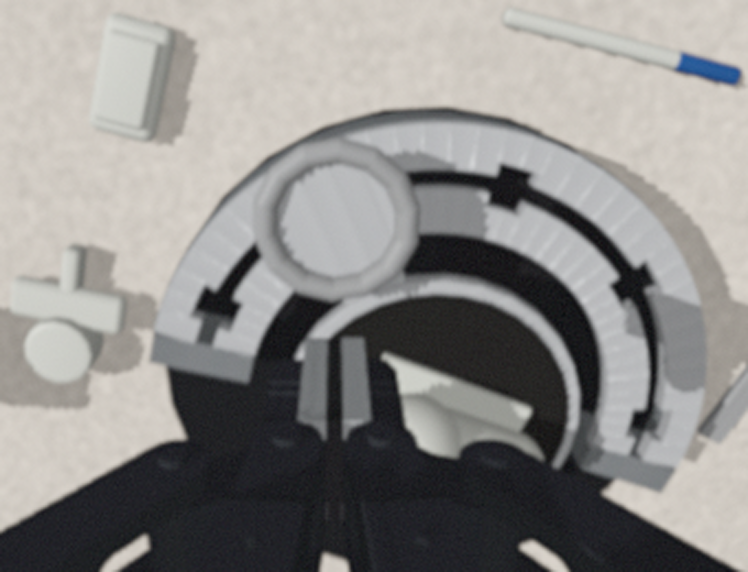

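View pics/scene9z.png

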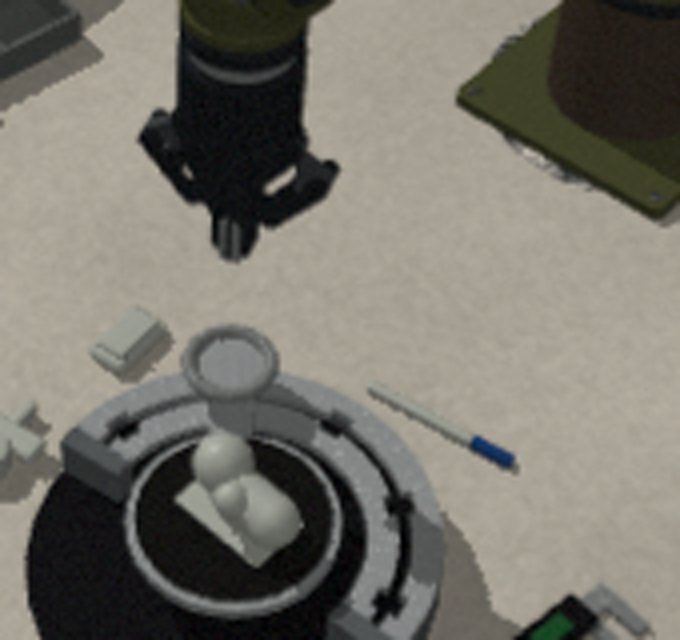

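Dish floor is back at 82 mm over the right-hand hole, so the plunger is fully up. The bone has turned with the platter, and the bystanders are where they were. Handing in.

```bash
python3 -c "
from station import *
print(finish_job())"
```

```text
the job is handed in; nothing more can be done
None
```

The table is turned one hole towards the scanner and locked there, and the job is handed in at about 8 s.

- **What I did:** The scanner stands on the robot's right (y about -0.40). I pressed the plunger down to its stop with the closed fingertips (about 11 N), pushed it round to the next hole on that side, and let it rise straight up.
- **Last checks:** From the wrist and scene cameras the dish floor stood at 82.5 and 81.9 mm (82 mm means fully up). The dish centre was at about (0.489, -0.013), within about 2 mm of where I had worked out the right-hand hole to be. Just before I let go, the measured turn was about 0.70 rad from the tool position and 0.68 from its yaw, and the wrist view matched the starting one to a pixel. The bone turned with the platter and stands as before, and nothing I could see in those two views had been moved. The arm ended clear, about 120 mm above the dish, with no force on it.
- **What disagreed:** The closed fingertips really end about 39 mm behind the reported tool end point. The wrist camera's depth and the scene and side pictures showed it, and first contact confirmed it. I therefore set the press depth by contact force and measured dish height, not by the reported position.

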